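# Free a stuck slide block with alternating mallet taps

### The job

The steel block is stuck in its aluminium guide frame: take the mallet and free it with light taps, without touching the block with the gripper: first drive its left lug (seen from the lug side) in until the block binds askew, then the right lug, and go on alternating until both lugs are flush with the front of the frame. Then lay the mallet down flat in the grey tool tray, lengthwise, with its head at the end away from the robot. Leave the other things on the bench alone.

Things in the scene. Friction and masses are not known exactly. Their poses are not given: they have to be found in the camera images.
- frame: fixed aluminium guide frame, 97 (x -45 to +52) x 186 (y) x 68 mm high. Origin on its underside; x from the front wall to the open rear, y left. Front face at x = -45 mm; its two windows (y +-30.5 to +-69.5 mm) reach from 20 to 55 mm above the bench, with a bridge above to 64 mm, on which the mallet's taller head stops when centred on a lug. See block for how that moves.
- lug_left (a point): centre of the front end of the block's left lug (frame's +y side): smooth round-nosed steel bar of 24 mm diameter, axis 40 mm above the bench, that points to the frame's -x through a window and at the start stands out 24 mm before the front wall. Lugs 100 mm apart. One lug moves in the frame's +x at about 5 to 12 N and stays where it is left.
- lug_right (a point): the same for the right lug (-y side of the frame)
- mallet: the mallet as a whole, about 0.3 kg, 198 mm long: origin on its underside, below mallet_grip; x along the handle towards the head, z up as it lies
- mallet_grip (a point): grip point on the handle's axis, 42 mm behind the head's rear side, 25 mm above the mallet's underside; x along the handle to the head, y to a striking face, z up as it lies. Handle 20 mm wide (y), 26 high (z), x from -106 to +42 mm; end knob 26 wide, 50 high, to x = -120 mm. Starts flat on the bench.
- mallet_head (a point): centre of the mallet's head, 60 mm ahead of mallet_grip along x; head 36 mm (x) x 86 mm (y) x 50 mm (z): the two soft striking faces lie 43 mm to either side of this point in y
- tray: fixed shallow grey tool tray, outside 250 mm (x) x 122 mm (y), walls 12 mm high and 3 mm thick, floor 3 mm above the bench; origin under its centre, x along its length away from the robot. The mallet lying in it has mallet_grip 28 mm above the bench.
- battery: black tool battery pack, 88x61x53 mm; a bystander, origin on its underside
- tape: roll of black tape, 59 mm across, 18 mm high; a bystander, origin on its underside
- wrench: adjustable wrench lying flat, 207x48x11 mm, near the robot; a bystander, origin on its underside
- block: the stuck steel block, 40 x 150 x 28 mm, about 1.2 kg with lugs; origin on its underside, 68.5 mm behind the lugs' ends; x as the frame's when square. It slides to the frame's +x on two rails, under lips, with 3 mm side play in all. Pushed on one lug it turns and binds when that lug is some 6 to 10 mm ahead, the other having followed by a quarter to a half; pushing the other turns it back and on.

How it is judged:
By the outcome, as a careful person would: the job done as asked, in the order asked, and still so for the second after the job is handed in, with the robot touching nothing.
It also fails if it takes over 64 s, if anything falls off the work surface, if the arm or the gripper's body presses on something with over 40 N, if the wrist force passes 120 N, or if a joint passes its speed limit or range.

### The arm

A 7-joint arm with a two-finger parallel gripper is mounted at the origin on a cart in front of the work surface, level with it; the furniture and walls round the work are solid. World frame = base frame: x ahead of the robot, y to its left, z up, the work surface at z = 0. Lengths are in m, angles in rad, forces in N, time in s.
With the tool pointing down it reaches from about 0.425 to 0.825 m from the base axis. Payload 3.6 kg.
Tool frame: the origin (TCP) lies at the very end of the fingers, on their centre line; the grasp point (between the pads) lies 19 mm behind it; z points along the fingers, y is the line along which they close (so a half turn about z gives the same grasp; the last joint's range is limited). The gripper opens to 93 mm and grips with 3 to 60 N. Pads are 15 mm wide; open, the fingers measure 128 mm over their backs; the gripper's body (75 mm by 188 mm) begins 65 mm behind the grasp point.
Start: joints at [1.21, 0.615, -0.013, 1.423, 0.008, 1.103, -0.04], TCP at [0.213, -0.614, 0.219] pointing down, gripper open.
Joint ranges: [-3.12, 3.12], [-0.3, 2.06], [-1.34, 1.32], [0.26, 2.42], [-1.36, 4.5], [0.01, 1.98], [-2.84, 2.84]. Speed limits (rad/s): [2.79, 2.79, 3.14, 3.14, 3.14, 3.14, 3.14].

### API

Orientations are given as a rotation vector (axis times angle).
In Python, from plant import ctrl gives the robot as it stands. The module is installed in compiled form; this text tells all that it offers.
- The arm moves only by the tool step_arm, never from a script. Its argument "plan" is one flat list of numbers, 6 for each row, row after row: the shift along the world's x, y, z in mm, then the turn, a rotation vector about the world's x, y, z in rad. A call has 1 to 12 rows; each row is the pose to reach, as a shift and turn from the pose commanded when the call began; what a row does not reach only later rows make up. A row lasts 1/12 s, in which the tool goes at most 41.7 mm and 7.16 degrees, less where a joint would pass 70% of its speed; a pose out of reach is approached as far as the arm can. A call with a gripper value outside its range is refused whole. "claw" is the finger opening in mm, from 0 to 93, set as the call begins (left out, the last holds). The fingers move at their own pace and stop on an object; "grip_force" is the grip in N (left out, the last holds). Time passes only in rows, so rows that repeat a pose let the fingers close. It gives the time, the measured TCP pose, the force, the opening and the grip force at its end, in the units of the state.
- ctrl.observe(): the state, without advancing time (a new reading comes with each control period).
- ctrl.snapshot(name): name is "side" or "top" or "wrist"; returns the picture (400x640x3 uint8, blue, green, red); there is no depth.
- ctrl.camera_info(name): a dict with "mtx" (3x3 intrinsics, pixels), "k1" (the pictures are not rectified: a ray, as slopes to the right and down, at radius r is drawn at 1 + k1 r^2 times it, then the intrinsics apply), "rvec" (rotation vector, rad) and "tvec" (3), from world to camera coordinates, as OpenCV has them; the wrist camera has in their place "hand_eye" (4x4, takes a point from camera to tool coordinates, whose origin is the TCP and whose axes are the flange's). Camera axes: x right, y down, z forward; pixel columns grow to the right and rows downward; lengths in m; the calibration is good to about 2 mm. A picture is of the moment at which its call begins: read the wrist's pose just before it. camera_info takes no time and is no camera call.
- ctrl.job_done(): hands the job in; it is judged then, once.
The state is a dict: "clock": time; "qpos": joint angles; "qvel": joint speeds; "joint_torque": joint torques, N m; "eef_pos": TCP position; "orientation": TCP orientation; "force": force on the tool from outside, world axes, zero at the start; "moment": the same for the moment, N m; "opening": finger opening in m; "grip_force": force on a finger pad.
Only numpy, scipy, OpenCV 4.12 (cv2) and the standard library are available. Lean on these libraries where they do the work, as an engineer would, in place of code of your own. Each camera call takes 0.05 s, during which the arm holds its last target. There are 200 camera calls.

## Working session

There is one attempt and no reset: what is moved stays moved. The work goes in short steps, Python scripts to look and compute and a tool call to move; the robot and the scene stay as the last step left them, time stands still between calls to the robot, and variables do not carry over. Pictures are saved under pics/ and viewed, at most 10 in all, crops included, and the job is handed in when it is done.

Besides the shell and the picture viewer there is one more tool, called after "Emit:" by a JSON object that holds its "api" and its "payload", one argument or row to a line. step_arm: Moves the arm, as the interface text tells. Its arguments: {"type":"object","properties":{"plan":{"type":"array"},"claw":{"type":"number"},"grip_force":{"type":"number"}},"required":["plan"]}

```bash
mkdir -p pics
cat > h.py <<'E'
import numpy as np, cv2
from scipy.spatial.transform import Rotation as R
from plant import ctrl
def cam(name,state=None):
    c=ctrl.camera_info(name); K=np.array(c['mtx'],float).reshape(3,3); k=c['k1']
    if 'hand_eye' in c:
        H=np.array(c['hand_eye']).reshape(4,4); s=state
        T=np.eye(4);T[:3,:3]=R.from_rotvec(s['orientation']).as_matrix();T[:3,3]=s['eef_pos']
        M=T@H; return K,k,M[:3,:3],M[:3,3]
    Rm=R.from_rotvec(np.ravel(c['rvec'])).as_matrix(); return K,k,Rm.T,-Rm.T@np.ravel(c['tvec'])
def rays(C,px):
    K,k,Rw,o=C; px=np.atleast_2d(np.array(px,float))
    d=cv2.undistortPoints(px[:,None],K,np.array([k,0,0,0.]))[:,0]
    return o,np.c_[d,np.ones(len(d))]@Rw.T
def onz(C,px,z):
    o,d=rays(C,px); return o+d*((z-o[2])/d[:,2])[:,None]
def proj(C,P):
    K,k,Rw,o=C; p=(np.atleast_2d(P)-o)@Rw; return cv2.projectPoints(p,np.zeros(3),np.zeros(3),K,np.array([k,0,0,0.]))[0][:,0]
E
python3 - <<'E'
from h import *
s=ctrl.observe(); print({k:np.round(v,4) for k,v in s.items()})
for n in ['side','top','wrist']:
    s=ctrl.observe(); im=ctrl.snapshot(n); cv2.imwrite(f'pics/{n}0.png',im); C=cam(n,s); print(n,C[3].round(3),C[2].round(2).tolist(),C[0].round(0).tolist(),C[1])
E
```

```text
{'clock': np.float64(0.0), 'qpos': array([ 1.2105,  0.6159, -0.0126,  1.4249,  0.0081,  1.1034, -0.0404]), 'qvel': array([ 0.001 ,  0.0012, -0.002 ,  0.0002, -0.0012,  0.001 ,  0.0007]), 'joint_torque': array([-2.00000e-04, -4.58929e+01,  2.08500e-01, -1.65743e+01,
       -6.12000e-02,  2.05000e-02,  2.00000e-04]), 'eef_pos': array([ 0.2127, -0.6134,  0.2175]), 'orientation': array([-3.0954e+00, -5.2160e-01,  7.0000e-04]), 'force': array([-0.4623,  0.4772,  0.3589]), 'moment': array([ 0.0166, -0.0181, -0.002 ]), 'grip_force': np.float64(0.0), 'opening': np.float64(0.0928)}
side [0.514 0.932 0.615] [[-1.0, -0.03, 0.06], [-0.07, 0.59, -0.8], [-0.01, -0.8, -0.59]] [[437.0, 0.0, 319.0], [0.0, 437.0, 204.0], [0.0, 0.0, 1.0]] -0.07741572574992166
top [0.372 0.145 1.047] [[0.01, -0.98, 0.19], [-1.0, -0.01, 0.01], [-0.01, -0.19, -0.98]] [[420.0, 0.0, 318.0], [0.0, 420.0, 203.0], [0.0, 0.0, 1.0]] -0.042026166141841625
wrist [ 0.286 -0.59   0.383] [[0.33, -0.91, -0.26], [-0.94, -0.32, -0.09], [-0.0, 0.28, -0.96]] [[285.0, 0.0, 321.0], [0.0, 285.0, 196.0], [0.0, 0.0, 1.0]] -0.002605952015262055
```

View pics/top0.png

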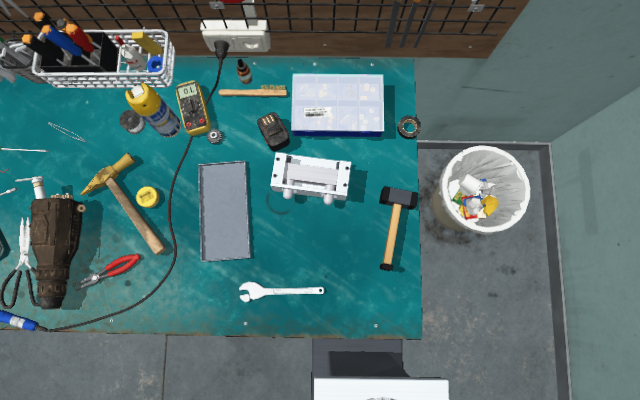

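View pics/side0.png

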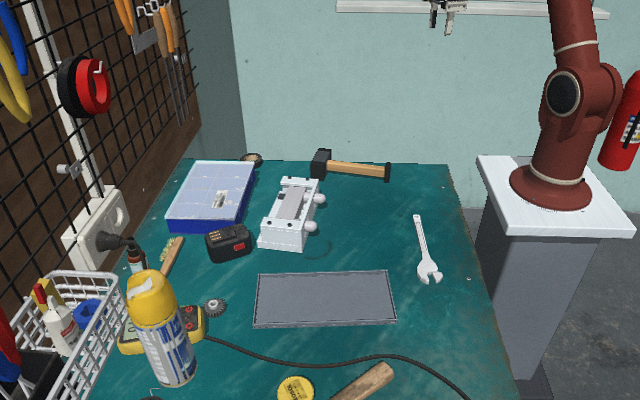

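The top view shows the frame at (312,176) with lugs at about (291,193) and (330,198), the mallet head at (399,196) with its knob at (387,268), and the tray at (222,211). The side view agrees. I'll measure these more finely.

Run:
```python
import cv2
t=cv2.imread('pics/top0.png');cv2.imwrite('pics/topc.png',cv2.resize(t[145:280,190:430],None,fx=3.3,fy=3.3,interpolation=cv2.INTER_CUBIC))
t=cv2.imread('pics/side0.png');cv2.imwrite('pics/sidec.png',cv2.resize(t[140:335,245:405],None,fx=3,fy=3,interpolation=cv2.INTER_CUBIC))
```

```text
(no output)
```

View pics/topc.png

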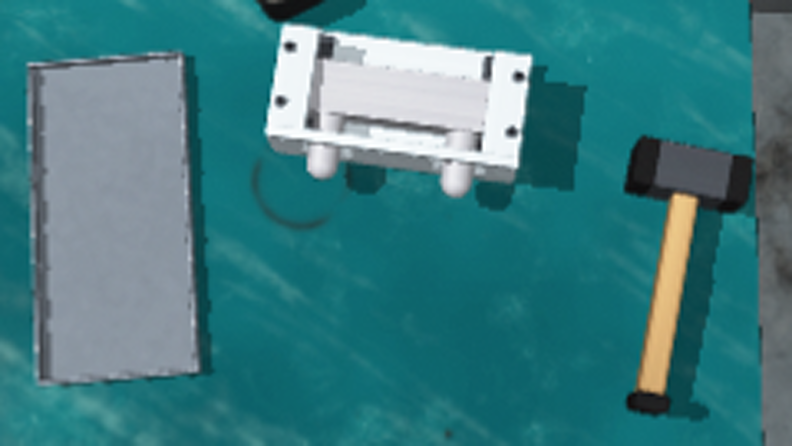

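View pics/sidec.png

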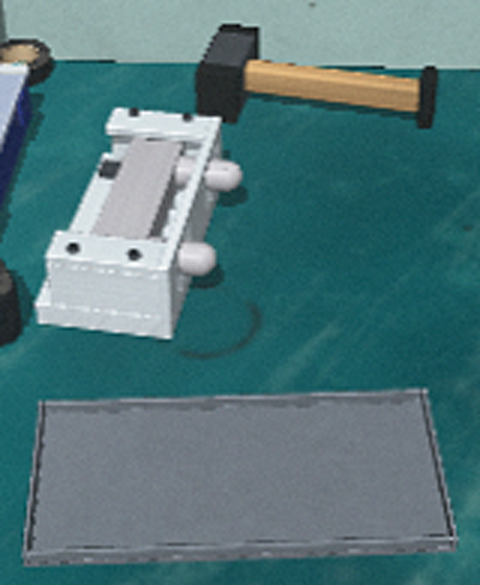

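```bash
cat > m.py <<'E'
from h import *
C=cam('top');S=cam('side')
ct=lambda p:np.array(p,float)/3.3+[190,145]
cs=lambda p:np.array(p,float)/3+[245,140]
fr=onz(C,ct([(281,24),(531,54),(266,135)]),.068)
print('frame top RL,RR,FL',fr.round(4).tolist())
yv=fr[0]-fr[1]; print('len',np.linalg.norm(yv[:2]),np.linalg.norm((fr[0]-fr[2])[:2]),'yaw',np.degrees(np.arctan2(-yv[0],yv[1])))
print('side frame front-left/rear-left(68)?',onz(S,cs([(168,240),(48,234),(222,118),(108,110)]),.068).round(4).tolist())
print('handle',onz(C,ct([(683,195),(651,392)]),.038).round(4).tolist(),'side',onz(S,cs([(247,62),(420,80)]),.038).round(4).tolist())
print('head top',onz(C,ct([(643,137),(750,155),(737,212),(627,191)]),.05).round(4).tolist())
tr=onz(C,ct([(28,64),(183,53),(199,374),(40,384)]),.012);print('tray',tr.round(4).tolist(),tr.mean(0))
print('lug noses top',onz(C,ct([(322,179),(458,197)]),.040).round(4).tolist(),'side',onz(S,cs([(216,259),(242,177)]),.04).round(4).tolist())
E
python3 m.py
```

```text
frame top RL,RR,FL [[0.6834, 0.2618, 0.068], [0.6626, 0.0775, 0.068], [0.5992, 0.2698, 0.068]]
len 0.18540549625266645 0.08452689117865139 yaw -6.430293573816065
side frame front-left/rear-left(68)? [[0.6032, 0.2485, 0.068], [0.685, 0.2462, 0.068], [0.5771, 0.098, 0.068], [0.6655, 0.0908, 0.068]]
handle [[0.5646, -0.0371, 0.038], [0.4196, -0.0112, 0.038]] side [[0.565, -0.0362, 0.038], [0.4188, -0.0138, 0.038]]
head top [[0.6055, -0.0063, 0.05], [0.5929, -0.085, 0.05], [0.5502, -0.0742, 0.05], [0.5647, 0.006, 0.05]]
tray [[0.6667, 0.4649, 0.012], [0.6769, 0.344, 0.012], [0.4292, 0.3204, 0.012], [0.4198, 0.4391, 0.012]] [0.54818104 0.39211453 0.012     ]
lug noses top [[0.5728, 0.2305, 0.04], [0.5605, 0.1296, 0.04]] side [[0.5725, 0.2328, 0.04], [0.5599, 0.1351, 0.04]]
```

Emit:
{"api": "step_arm", "payload": {
  "plan": [35,65,-10,0,0,-0.1,70,128,-20,0,0,-0.2,95,170,-30,0,0,-0.3,117,207,-40,0,0,-0.4,138,244,-50,0,0,-0.499,159,281,-60,0,0,-0.499,179,318,-70,0,0,-0.499,200,355,-80,0,0,-0.499,221,392,-90,0,0,-0.499,242,429,-90,0,0,-0.499,262,466,-90,0,0,-0.499,283,503,-90,0,0,-0.499],
  "claw": 60
}}

```text
clock: 1.15
eef_pos: [0.4547, -0.1832, 0.1338]
orientation: [-3.131, 0.26, 0.002]
force: [-0.0, -0.7, 0.7]
opening: 0.0598
grip_force: 0.0
```

Emit:
{"api": "step_arm", "payload": {
  "plan": [22,38,0,0,0,0,44,77,0,0,0,0,44,77,0,0,0,0,44,77,0,0,0,0]
}}

```text
clock: 1.48
eef_pos: [0.4999, -0.104, 0.134]
orientation: [-3.13, 0.246, -0.001]
force: [-0.3, -0.5, 0.8]
opening: 0.0599
grip_force: 0.0
```

Run:
```python
from h import *
s=ctrl.observe(); im=ctrl.snapshot('wrist'); cv2.imwrite('pics/w1.png',im); C=cam('wrist',s)
print(s['clock'],s['eef_pos'].round(4),s['orientation'].round(4),s['qpos'].round(2),s['force'].round(1))
M=R.from_rotvec(s['orientation']).as_matrix();print('tool y deg',np.degrees(np.arctan2(M[1,1],M[0,1])))
hsv=cv2.cvtColor(im,cv2.COLOR_BGR2HSV); m=cv2.inRange(hsv,(8,70,120),(28,255,255))
n,l,st,c=cv2.connectedComponentsWithStats(m); i=1+np.argmax(st[1:,4]); print(st[i])
ys,xs=np.where(l==i); P=onz(C,np.c_[xs,ys],.038)[:,:2]; ce=P.mean(0); w,v=np.linalg.eigh(np.cov((P-ce).T)); d=v[:,1]*np.sign(v[0,1])
t=(P-ce)@d; nn=(P-ce)@[-d[1],d[0]];print('c',ce.round(4),'yaw',np.degrees(np.arctan2(d[1],d[0])).round(2),'ends',np.percentile(t,[.5,99.5]).round(4),'width',np.percentile(nn,[2,98]).round(4))
```

```text
1.4833 [ 0.4999 -0.104   0.134 ] [-3.130e+00  2.462e-01 -6.000e-04] [ 0.1   0.51  0.1   1.93 -0.08  0.71 -1.49] [-0.3 -0.5  0.8]
tool y deg -98.99344554113632
[ 231  141   27  105 2118]
c [ 0.5197 -0.0345] yaw -11.88 ends [-0.055   0.0443] width [-0.0109  0.01  ]
```

View pics/w1.png

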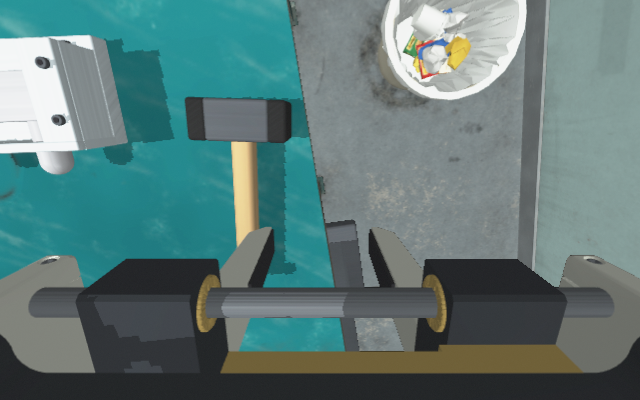

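The wrist view shows the head at (238,120) and the handle running down from (243,142), left of the fingers. The arm had not fully arrived, so I'll close the gap and settle.

Emit:
{"api": "step_arm", "payload": {
  "plan": [20,36,-7,0,0,0,40,71,-14,0,0,0,40,71,-14,0,0,0,40,71,-14,0,0,0,40,71,-14,0,0,0,40,71,-14,0,0,0]
}}

```text
clock: 2.03
eef_pos: [0.5374, -0.0406, 0.1204]
orientation: [3.128, -0.267, -0.001]
force: [-0.7, -0.4, 0.2]
opening: 0.0602
grip_force: 0.0
```

```bash
cat > w.py <<'E'
from h import *
s=ctrl.observe(); im=ctrl.snapshot('wrist'); C=cam('wrist',s)
print(s['clock'],s['eef_pos'].round(4),s['orientation'].round(4),s['qpos'].round(2),s['force'].round(1),abs(s['qvel']).max())
M=R.from_rotvec(s['orientation']).as_matrix();print('tool y deg',np.degrees(np.arctan2(M[1,1],M[0,1])))
hsv=cv2.cvtColor(im,cv2.COLOR_BGR2HSV); m=cv2.inRange(hsv,(8,70,120),(28,255,255)); m[225:]=0
n,l,st,c=cv2.connectedComponentsWithStats(m); i=1+np.argmax(st[1:,4]); print(st[i])
r=[]
for y in range(st[i][1]+3,st[i][1]+st[i][3]-3):
    x=np.where(l[y]==i)[0]; r.append(onz(C,[(x.min(),y),(x.max(),y)],.038).mean(0)[:2])
r=np.array(r); f=np.polyfit(r[:,0],r[:,1],1); print('handle y at x=.56,.54,.52',np.polyval(f,[.56,.54,.52]).round(4),'yaw',np.degrees(np.arctan(f[0])),'xrange',r[0],r[-1])
E
python3 w.py
```

```text
2.0333 [ 0.5374 -0.0406  0.1204] [ 3.1283e+00 -2.6670e-01 -1.0000e-03] [-0.04  0.57  0.11  1.86 -0.08  0.72 -1.62] [-0.7 -0.4  0.2] 0.0057342126159205115
tool y deg -99.74441806054135
[ 304  175   21   50 1030]
handle y at x=.56,.54,.52 [-0.0399 -0.036  -0.0321] yaw -11.002786331757273 xrange [ 0.56021293 -0.03978743] [ 0.5199268  -0.03213744]
```

Emit:
{"api": "step_arm", "payload": {
  "plan": [3,6,-30,0,0,-0.01,3,6,-60,0,0,-0.01,3,6,-90,0,0,-0.01,3,6,-105,0,0,-0.01,3,6,-113,0,0,-0.01,3,6,-113,0,0,-0.01,3,6,-113,0,0,-0.01]
}}

```text
clock: 2.67
eef_pos: [0.5417, -0.0324, 0.0079]
orientation: [3.129, -0.277, 0.001]
force: [-0.3, -0.4, 0.5]
opening: 0.0599
grip_force: 0.0
```

Emit:
{"api": "step_arm", "payload": {
  "plan": [0,0,0,0,0,0,0,0,0,0,0,0,0,0,0,0,0,0,0,0,0,0,0,0,0,0,0,0,0,0,0,0,0,0,0,0,0,0,0,0,0,0,0,0,0,0,0,0],
  "claw": 0,
  "grip_force": 60
}}

```text
clock: 3.33
eef_pos: [0.5415, -0.0321, 0.0076]
orientation: [3.129, -0.275, 0.001]
force: [-0.5, -2.3, 3.1]
opening: 0.0194
grip_force: 59.8
```

Emit:
{"api": "step_arm", "payload": {
  "plan": [0,0,15,0,0,0,0,0,40,0,0,0,0,0,70,0,0,0,0,0,100,0,0,0,0,0,100,0,0,0,0,0,100,0,0,0]
}}

```text
clock: 3.83
eef_pos: [0.5421, -0.0307, 0.1083]
orientation: [-3.129, 0.274, -0.004]
force: [0.2, -0.3, -3.4]
opening: 0.0197
grip_force: 59.8
```

```bash
sed -i 's/,.038)/,s["eef_pos"][2]+.032)/;s/\[.56,.54,.52\]/[.56,.54,.52]/' w.py; sed -i '2s/$/; cv2.imwrite("pics\/w2.png",im); print(s["opening"],s["grip_force"])/' w.py; python3 w.py
```

```text
0.019687269923067654 59.84438359737396
3.8333 [ 0.5421 -0.0307  0.1083] [-3.1288  0.274  -0.0041] [-0.05  0.59  0.11  1.87 -0.09  0.69 -1.64] [ 0.2 -0.3 -3.4] 0.04591803213150398
tool y deg -100.01007836409444
[478  44  26  34 550]
handle y at x=.56,.54,.52 [-0.0971 -0.09   -0.0829] yaw -19.48580043402139 xrange [ 0.63257922 -0.1225008 ] [ 0.62240017 -0.11873127]
```

View pics/w2.png

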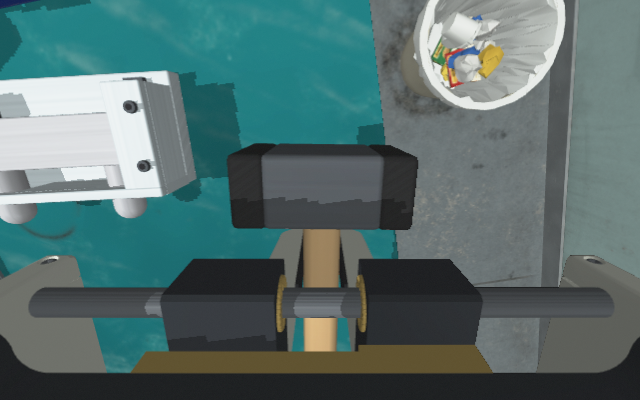

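The mallet is held straight, with its head spanning (229–417, 145–229) and centred on the fingers. Next I'll work out where the head sits relative to the tool, and the frame geometry.

```bash
python3 - <<'E'
from h import *
s=ctrl.observe(); C=cam('wrist',s); M=R.from_rotvec(s['orientation']).as_matrix(); p=s['eef_pos']
f=lambda px,z:((onz(C,px,p[2]+z)-p)@M*1000).round(1).tolist()
print('top plane',f([(229,157),(417,157),(232,145),(415,145),(229,228),(417,228)],.044))
print('bottom plane',f([(229,228),(417,228)],-.006))
# frame by wrist
q=onz(C,[(181,71),(163,196),(194,180)],.068); print('frame corners RR,FR(68)',q.round(4).tolist())
print('FR low',onz(C,[(194,180)],.0).round(4), 'lugR',onz(C,[(130,207)],.04).round(4))
E
sed -n 1,3p m.py >/dev/null
```

```text
top plane [[59.9, -38.1, -44.1], [60.0, 42.4, -44.1], [65.0, -36.4, -44.1], [65.1, 41.1, -44.1], [27.2, -41.0, -44.0], [27.2, 45.5, -44.1]]
bottom plane [[6.3, -58.4, 6.0], [6.3, 63.8, 6.0]]
frame corners RR,FR(68) [[0.6598, 0.0414, 0.068], [0.579, 0.0813, 0.068], [0.5868, 0.0548, 0.068]]
FR low [[0.5766 0.0882 0.    ]] lugR [[0.5692 0.13   0.04  ]]
```

Emit:
{"api": "step_arm", "payload": {
  "plan": [-5,19,0,0,0,0.11,-9,38,0,0,0,0.22,-14,57,0,0,0,0.33,-18,76,0,0,0,0.44,-23,95,0,0,0,0.55,-28,114,0,0,0,0.66,-32,133,0,0,0,0.77,-37,152,0,0,0,0.88,-42,171,0,0,0,0.99,-46,190,0,0,0,1.1,-51,209,0,0,0,1.21,-56,229,0,0,0,1.32]
}}

```text
clock: 4.88
eef_pos: [0.4834, 0.1979, 0.1051]
orientation: [-2.635, -1.708, 0.008]
force: [-0.4, -0.5, -3.4]
opening: 0.0195
grip_force: 59.8
```

Emit:
{"api": "step_arm", "payload": {
  "plan": [0,0,0,0,0,0.1,0,0,0,0,0,0.2,0,0,0,0,0,0.308,0,0,0,0,0,0.308,0,0,0,0,0,0.308,0,0,0,0,0,0.308]
}}

```text
clock: 5.38
eef_pos: [0.4846, 0.1974, 0.1062]
orientation: [-2.35, -2.083, 0.004]
force: [-0.1, 0.5, -3.1]
opening: 0.0198
grip_force: 59.8
```

Run:
```python
from h import *
s=ctrl.observe(); im=ctrl.snapshot('wrist'); cv2.imwrite('pics/w3.png',im); C=cam('wrist',s)
cv2.imwrite('pics/t3.png',ctrl.snapshot('top'))
print(s['clock'],s['eef_pos'].round(4),s['orientation'].round(4),s['qpos'].round(2),s['force'].round(1),abs(s['qvel']).max())
M=R.from_rotvec(s['orientation']).as_matrix();print('tool x deg',np.degrees(np.arctan2(M[1,0],M[0,0])))
```

```text
5.3833 [0.4846 0.1974 0.1062] [-2.3502 -2.0829  0.0037] [-0.2   0.59 -0.34  1.91  0.29  0.69 -0.84] [-0.1  0.5 -3.1] 0.010474767144008974
tool x deg 83.09806103846684
```

View pics/w3.png

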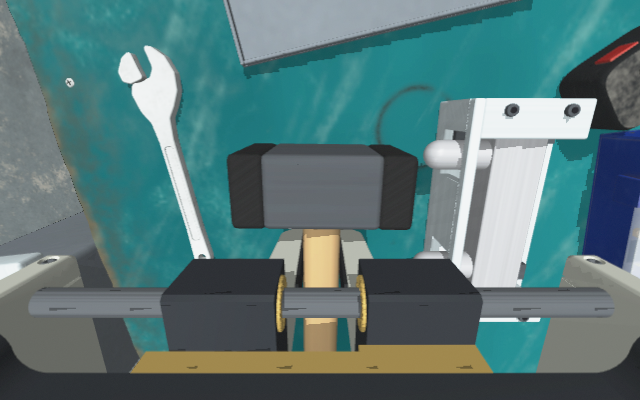

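The wrist view shows the left lug's nose at (425,154), the right's at (415,262), and the frame's far-left top edge from about (475,98) to (597,98). I'll use these to get lateral offset and yaw.

Run:
```python
from h import *
s=ctrl.observe(); C=cam('wrist',s); M=R.from_rotvec(s['orientation']).as_matrix(); p=s['eef_pos']
f=lambda px,z:(onz(C,px,z).round(4).tolist(),((onz(C,px,z)-p)@M*1000).round(1).tolist())
print('noses',f([(425,154),(415,262)],.04))
print('lug axis edge L top/bot rows at col 440',f([(440,139),(440,170)],.04))
print('left post top corners',f([(474,98),(597,98),(589,138),(470,138)],.068))
print('front top edge',f([(474,98),(455,262)],.068))
```

```text
noses ([[0.575, 0.2312, 0.04], [0.5643, 0.1333, 0.04]], [[44.1, 85.4, 66.7], [-54.4, 86.4, 66.7]])
lug axis edge L top/bot rows at col 440 ([[0.5872, 0.2419, 0.04], [0.5872, 0.2164, 0.04]], [[56.2, 96.2, 66.6], [30.9, 99.2, 66.7]])
left post top corners ([[0.5992, 0.2707, 0.068], [0.6826, 0.2608, 0.068], [0.681, 0.234, 0.068], [0.5972, 0.2439, 0.068]], [[86.2, 104.6, 38.6], [86.3, 188.6, 38.5], [59.5, 190.2, 38.5], [59.4, 105.8, 38.6]])
front top edge ([[0.5992, 0.2707, 0.068], [0.5878, 0.1463, 0.068]], [[86.2, 104.6, 38.6], [-38.6, 108.2, 38.7]])
```

Emit:
{"api": "step_arm", "payload": {
  "plan": [0,0,-30,0,0,0,0,0,-60,0,0,0,0,0,-85,0,0,0,0,0,-85,0,0,0,10,-1,-85,0,0,0,20,-2,-85,0,0,0,30,-4,-85,0,0,0,34,-4,-85,0,0,0,34,-4,-85,0,0,0]
}}

```text
clock: 6.23
eef_pos: [0.5222, 0.1936, 0.0237]
orientation: [2.35, 2.083, 0.006]
force: [-0.1, -0.7, -2.5]
opening: 0.0194
grip_force: 59.8
```

Emit:
{"api": "step_arm", "payload": {
  "plan": [2,0,0,0,0,0,4,-0.5,0,0,0,0,6,-0.7,0,0,0,0,8,-1,0,0,0,0]
}}

```text
clock: 6.57
eef_pos: [0.5252, 0.1929, 0.0221]
orientation: [-2.345, -2.087, 0.006]
force: [-5.3, 1.6, -0.8]
opening: 0.0197
grip_force: 59.9
```

Emit:
{"api": "step_arm", "payload": {
  "plan": [1,-0.1,0,0,0,0,2,-0.2,0,0,0,0,3,-0.3,0,0,0,0]
}}

```text
clock: 6.82
eef_pos: [0.5254, 0.1927, 0.0214]
orientation: [-2.341, -2.088, 0.013]
force: [-8.6, 0.9, -0.5]
opening: 0.0197
grip_force: 59.9
```

Emit:
{"api": "step_arm", "payload": {
  "plan": [1,-0.1,0,0,0,0,2,-0.2,0,0,0,0,3,-0.3,0,0,0,0,3,-0.3,0,0,0,0]
}}

```text
clock: 7.15
eef_pos: [0.528, 0.1933, 0.0211]
orientation: [-2.34, -2.088, 0.012]
force: [-7.6, 2.0, -2.4]
opening: 0.0195
grip_force: 59.9
```

Emit:
{"api": "step_arm", "payload": {
  "plan": [1,-0.1,0,0,0,0,2,-0.2,0,0,0,0,3,-0.3,0,0,0,0,3,-0.3,0,0,0,0]
}}

```text
clock: 7.48
eef_pos: [0.5311, 0.1935, 0.0211]
orientation: [-2.339, -2.089, 0.011]
force: [-7.6, 2.3, -2.9]
opening: 0.0193
grip_force: 59.9
```

Emit:
{"api": "step_arm", "payload": {
  "plan": [1,-0.1,0,0,0,0,2,-0.2,0,0,0,0,2,-0.2,0,0,0,0]
}}

```text
clock: 7.73
eef_pos: [0.5331, 0.1933, 0.0211]
orientation: [-2.339, -2.089, 0.011]
force: [-7.3, 2.8, -2.1]
opening: 0.0196
grip_force: 59.9
```

Emit:
{"api": "step_arm", "payload": {
  "plan": [1,-0.1,0,0,0,0,2,-0.2,0,0,0,0,2,-0.2,0,0,0,0]
}}

```text
clock: 7.98
eef_pos: [0.5348, 0.1932, 0.0211]
orientation: [-2.338, -2.089, 0.012]
force: [-6.8, 2.7, -3.0]
opening: 0.0193
grip_force: 60.0
```

Emit:
{"api": "step_arm", "payload": {
  "plan": [1,-0.1,0,0,0,0,2,-0.2,0,0,0,0,2,-0.2,0,0,0,0]
}}

```text
clock: 8.23
eef_pos: [0.5368, 0.193, 0.021]
orientation: [-2.338, -2.089, 0.012]
force: [-7.3, 2.2, -2.5]
opening: 0.0194
grip_force: 60.0
```

Emit:
{"api": "step_arm", "payload": {
  "plan": [1,-0.1,0,0,0,0,2,-0.2,0,0,0,0,2,-0.2,0,0,0,0]
}}

```text
clock: 8.48
eef_pos: [0.5389, 0.1928, 0.021]
orientation: [-2.338, -2.089, 0.012]
force: [-6.8, 2.3, -2.1]
opening: 0.0197
grip_force: 60.0
```

Emit:
{"api": "step_arm", "payload": {
  "plan": [1,-0.1,0,0,0,0,2,-0.2,0,0,0,0,2,-0.2,0,0,0,0]
}}

```text
clock: 8.73
eef_pos: [0.5401, 0.1926, 0.0209]
orientation: [-2.337, -2.089, 0.014]
force: [-7.5, 2.1, -2.0]
opening: 0.0197
grip_force: 60.0
```

Run:
```python
from h import *
a=cv2.imread('pics/side0.png')
im=ctrl.snapshot('side'); t=ctrl.snapshot('top'); cv2.imwrite('pics/s4.png',im)
f=lambda x,y0,y1,x0,x1,k:cv2.resize(x[y0:y1,x0:x1],None,fx=k,fy=k,interpolation=cv2.INTER_CUBIC)
A=f(t,145,215,250,370,6.5); cv2.imwrite('pics/t4c.png',A); print(A.shape)
```

```text
(455, 780, 3)
```

View pics/t4c.png

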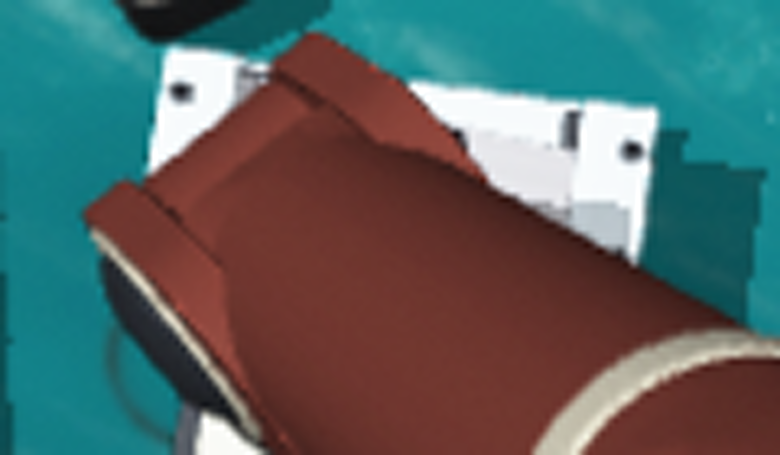

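The arm hides the lugs from the top camera here, so I'll rely on force and continue.

Emit:
{"api": "step_arm", "payload": {
  "plan": [1,-0.1,0,0,0,0,2,-0.2,0,0,0,0,2,-0.2,0,0,0,0]
}}

```text
clock: 9.08
eef_pos: [0.5405, 0.1925, 0.0207]
orientation: [-2.335, -2.089, 0.018]
force: [-10.5, 2.0, -1.6]
opening: 0.0195
grip_force: 60.0
```

Run:
```python
from h import *
im=ctrl.snapshot('wrist'); s4=cv2.imread('pics/s4.png')
a=cv2.resize(im[90:310,330:640],None,fx=1.3,fy=1.3); b=cv2.resize(s4[160:280,230:350],None,fx=3.3,fy=3.3,interpolation=cv2.INTER_CUBIC)
H=max(a.shape[0],b.shape[0]); o=np.zeros((H,a.shape[1]+b.shape[1],3),np.uint8); o[:a.shape[0],:a.shape[1]]=a; o[:b.shape[0],a.shape[1]:]=b
cv2.imwrite('pics/mix5.png',o[:, :800]); print(o.shape)
```

```text
(396, 799, 3)
```

View pics/mix5.png

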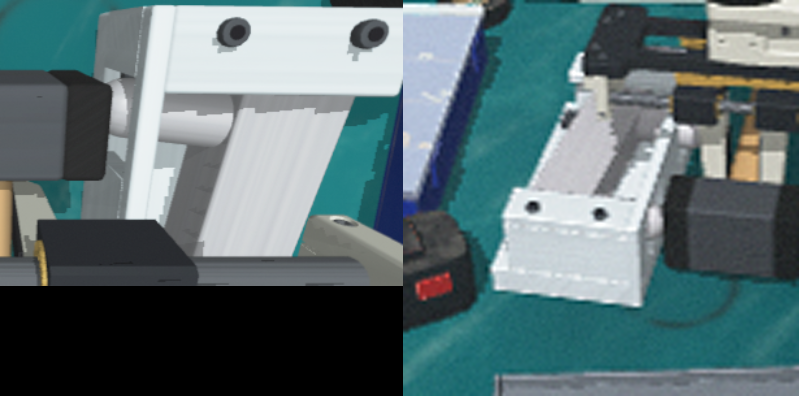

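The block is clearly askew, with the left lug about 8 mm proud. Force is rising with no progress. One more small push will confirm the bind.

Emit:
{"api": "step_arm", "payload": {
  "plan": [1,-0.1,0,0,0,0,2,-0.2,0,0,0,0,2,-0.2,0,0,0,0,2,-0.2,0,0,0,0]
}}

```text
clock: 9.47
eef_pos: [0.5409, 0.1924, 0.0205]
orientation: [-2.333, -2.089, 0.022]
force: [-12.5, 2.8, -0.5]
opening: 0.0197
grip_force: 60.1
```

Emit:
{"api": "step_arm", "payload": {
  "plan": [-20,2,0,0,0,0,-40,5,0,0,0,0,-44,-28,0,0,0,0,-48,-61,0,0,0,0,-52,-94,0,0,0,0,-52,-94,0,0,0,0,-52,-94,0,0,0,0,-52,-94,0,0,0,0]
}}

```text
clock: 10.13
eef_pos: [0.4994, 0.0971, 0.0226]
orientation: [2.349, 2.086, 0.004]
force: [-0.6, 0.5, -2.4]
opening: 0.0193
grip_force: 59.8
```

Emit:
{"api": "step_arm", "payload": {
  "plan": [4,-0.5,0,0,0,0,8,-1,0,0,0,0,12,-1.4,0,0,0,0,16,-1.9,0,0,0,0,18,-2.1,0,0,0,0,18,-2.1,0,0,0,0]
}}

```text
clock: 10.63
eef_pos: [0.5169, 0.0946, 0.0222]
orientation: [-2.348, -2.087, -0.0]
force: [-0.1, -0.2, -2.2]
opening: 0.0196
grip_force: 59.8
```

Emit:
{"api": "step_arm", "payload": {
  "plan": [2,-0.2,0,0,0,0,4,-0.4,0,0,0,0,5,-0.5,0,0,0,0,5,-0.5,0,0,0,0]
}}

```text
clock: 10.97
eef_pos: [0.5178, 0.094, 0.0216]
orientation: [-2.343, -2.087, 0.01]
force: [-5.1, 0.7, -2.3]
opening: 0.0195
grip_force: 59.9
```

Emit:
{"api": "step_arm", "payload": {
  "plan": [2,-0.2,0,0,0,0,3,-0.3,0,0,0,0,4,-0.4,0,0,0,0,4,-0.4,0,0,0,0]
}}

```text
clock: 11.3
eef_pos: [0.5181, 0.0936, 0.0209]
orientation: [-2.338, -2.087, 0.019]
force: [-9.7, 0.8, 0.6]
opening: 0.0196
grip_force: 60.0
```

Emit:
{"api": "step_arm", "payload": {
  "plan": [1,-0.1,0,0,0,0,2,-0.2,0,0,0,0,3,-0.3,0,0,0,0,3,-0.3,0,0,0,0]
}}

```text
clock: 11.63
eef_pos: [0.5189, 0.093, 0.0204]
orientation: [-2.336, -2.087, 0.026]
force: [-10.7, -0.0, -1.9]
opening: 0.0195
grip_force: 60.0
```

Emit:
{"api": "step_arm", "payload": {
  "plan": [1,-0.1,0,0,0,0,2,-0.2,0,0,0,0,3,-0.3,0,0,0,0,4,-0.4,0,0,0,0,4,-0.4,0,0,0,0]
}}

```text
clock: 12.05
eef_pos: [0.5258, 0.0913, 0.0206]
orientation: [-2.342, -2.085, 0.021]
force: [-7.2, -0.5, -2.5]
opening: 0.0196
grip_force: 59.9
```

Emit:
{"api": "step_arm", "payload": {
  "plan": [1,-0.1,0,0,0,0,2,-0.2,0,0,0,0,3,-0.3,0,0,0,0,4,-0.4,0,0,0,0,4,-0.4,0,0,0,0]
}}

```text
clock: 12.47
eef_pos: [0.5299, 0.0909, 0.0206]
orientation: [-2.342, -2.085, 0.02]
force: [-7.9, -1.3, -2.7]
opening: 0.0198
grip_force: 59.9
```

Emit:
{"api": "step_arm", "payload": {
  "plan": [1,-0.1,0,0,0,0,2,-0.2,0,0,0,0,3,-0.3,0,0,0,0,3,-0.3,0,0,0,0]
}}

```text
clock: 12.8
eef_pos: [0.533, 0.0906, 0.0206]
orientation: [-2.342, -2.085, 0.02]
force: [-7.6, -0.0, -2.6]
opening: 0.0196
grip_force: 59.9
```

Emit:
{"api": "step_arm", "payload": {
  "plan": [-20,2,0,0,0,0,-36,4,0,0,0,0,-32,37,0,0,0,0,-28,70,0,0,0,0,-24,103,0,0,0,0,-24,103,0,0,0,0,-24,103,0,0,0,0,-20,103,0,0,0,0,-10,102,0,0,0,0,-2,101,0,0,0,0,-2,101,0,0,0,0,-2,101,0,0,0,0]
}}

```text
clock: 13.8
eef_pos: [0.5381, 0.1913, 0.0222]
orientation: [2.351, 2.083, -0.001]
force: [-1.3, -0.5, -2.9]
opening: 0.0196
grip_force: 59.8
```

Run:
```python
from h import *
s=ctrl.observe(); M=R.from_rotvec(s['orientation']).as_matrix();print('tool x deg',np.degrees(np.arctan2(M[1,0],M[0,0])),s['eef_pos'],s['force'])
im=ctrl.snapshot('wrist'); s4=ctrl.snapshot('side')
a=cv2.resize(im[90:310,330:640],None,fx=1.3,fy=1.3); b=cv2.resize(s4[160:280,230:350],None,fx=3.3,fy=3.3,interpolation=cv2.INTER_CUBIC)
o=np.zeros((396,a.shape[1]+b.shape[1],3),np.uint8); o[:a.shape[0],:a.shape[1]]=a; o[:b.shape[0],a.shape[1]:]=b
cv2.imwrite('pics/mix6.png',o[:, :800])
```

```text
tool x deg 83.06961003557771 [0.53808978 0.19134519 0.02216335] [-1.32778547 -0.46288753 -2.9320656 ]
```

View pics/mix6.png

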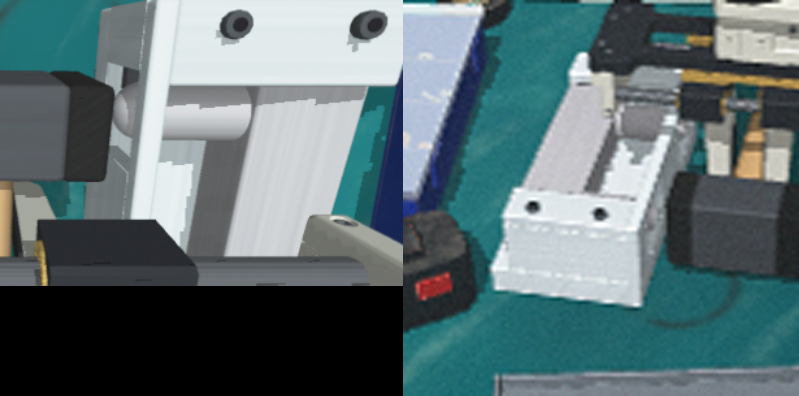

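The block is now nearly square, with the left lug a few mm proud. I've used all my picture views, so from here I'll go by contact and numbers.

Emit:
{"api": "step_arm", "payload": {
  "plan": [1,-0.1,0,0,0,0,2,-0.2,0,0,0,0,3,-0.3,0,0,0,0,3,-0.3,0,0,0,0]
}}

```text
clock: 14.23
eef_pos: [0.5406, 0.1928, 0.0224]
orientation: [2.348, 2.087, 0.0]
force: [-0.3, 0.7, -2.2]
opening: 0.0195
grip_force: 59.8
```

Emit:
{"api": "step_arm", "payload": {
  "plan": [1,-0.1,0,0,0,0,2,-0.2,0,0,0,0,2,-0.2,0,0,0,0]
}}

```text
clock: 14.48
eef_pos: [0.5427, 0.1926, 0.0224]
orientation: [2.349, 2.086, 0.0]
force: [-0.4, -0.1, -2.2]
opening: 0.0196
grip_force: 59.8
```

Emit:
{"api": "step_arm", "payload": {
  "plan": [1,-0.1,0,0,0,0,2,-0.2,0,0,0,0,2,-0.2,0,0,0,0]
}}

```text
clock: 14.73
eef_pos: [0.5447, 0.1923, 0.0224]
orientation: [2.349, 2.086, 0.0]
force: [-1.1, 0.2, -2.8]
opening: 0.0195
grip_force: 59.8
```

Emit:
{"api": "step_arm", "payload": {
  "plan": [1,-0.1,0,0,0,0,2,-0.2,0,0,0,0,2,-0.2,0,0,0,0]
}}

```text
clock: 14.98
eef_pos: [0.5457, 0.1922, 0.0221]
orientation: [-2.347, -2.087, 0.002]
force: [-1.7, 0.4, -2.8]
opening: 0.0197
grip_force: 59.8
```

Emit:
{"api": "step_arm", "payload": {
  "plan": [1,-0.1,0,0,0,0,2,-0.2,0,0,0,0,2,-0.2,0,0,0,0]
}}

```text
clock: 15.23
eef_pos: [0.546, 0.1921, 0.0218]
orientation: [-2.345, -2.087, 0.007]
force: [-3.9, 1.5, -2.9]
opening: 0.0194
grip_force: 59.9
```

Emit:
{"api": "step_arm", "payload": {
  "plan": [1,-0.1,0,0,0,0,2,-0.2,0,0,0,0,3,-0.3,0,0,0,0,3,-0.3,0,0,0,0]
}}

```text
clock: 15.57
eef_pos: [0.5465, 0.192, 0.0213]
orientation: [-2.342, -2.087, 0.013]
force: [-8.7, -0.1, -0.5]
opening: 0.02
grip_force: 59.9
```

Emit:
{"api": "step_arm", "payload": {
  "plan": [1,-0.1,0,0,0,0,1.5,-0.2,0,0,0,0,1.5,-0.2,0,0,0,0]
}}

```text
clock: 15.82
eef_pos: [0.5476, 0.1921, 0.0211]
orientation: [-2.341, -2.088, 0.013]
force: [-7.9, 1.1, -1.2]
opening: 0.0194
grip_force: 59.9
```

Emit:
{"api": "step_arm", "payload": {
  "plan": [-20,2,0,0,0,0,-30,4,0,0,0,0,-34,-29,0,0,0,0,-38,-62,0,0,0,0,-42,-96,0,0,0,0,-42,-96,0,0,0,0,-34,-97,0,0,0,0,-26,-98,0,0,0,0,-22,-98.5,0,0,0,0,-22,-98.5,0,0,0,0]
}}

```text
clock: 16.65
eef_pos: [0.5328, 0.0944, 0.0225]
orientation: [2.347, 2.088, 0.004]
force: [0.6, 0.0, -3.9]
opening: 0.02
grip_force: 59.8
```

Emit:
{"api": "step_arm", "payload": {
  "plan": [1,-0.1,0,0,0,0,2,-0.2,0,0,0,0,3,-0.3,0,0,0,0,3,-0.3,0,0,0,0]
}}

```text
clock: 16.98
eef_pos: [0.5335, 0.0932, 0.0222]
orientation: [-2.347, -2.087, 0.001]
force: [-0.1, 0.3, -1.9]
opening: 0.0198
grip_force: 59.8
```

Emit:
{"api": "step_arm", "payload": {
  "plan": [1,-0.1,0,0,0,0,2,-0.2,0,0,0,0,3,-0.3,0,0,0,0,3,-0.3,0,0,0,0]
}}

```text
clock: 17.32
eef_pos: [0.5338, 0.0926, 0.0217]
orientation: [-2.344, -2.087, 0.008]
force: [-5.3, -0.2, -1.8]
opening: 0.0195
grip_force: 59.9
```

Emit:
{"api": "step_arm", "payload": {
  "plan": [1,-0.1,0,0,0,0,2,-0.2,0,0,0,0,3,-0.3,0,0,0,0,3,-0.3,0,0,0,0]
}}

```text
clock: 17.65
eef_pos: [0.5346, 0.092, 0.0212]
orientation: [-2.342, -2.087, 0.015]
force: [-6.7, 0.8, -1.0]
opening: 0.0198
grip_force: 59.9
```

Emit:
{"api": "step_arm", "payload": {
  "plan": [1,-0.1,0,0,0,0,2,-0.2,0,0,0,0,2,-0.2,0,0,0,0]
}}

```text
clock: 17.9
eef_pos: [0.5358, 0.0915, 0.0209]
orientation: [-2.341, -2.086, 0.017]
force: [-8.2, 0.9, -1.3]
opening: 0.0195
grip_force: 59.9
```

Emit:
{"api": "step_arm", "payload": {
  "plan": [1,-0.1,0,0,0,0,2,-0.2,0,0,0,0,2,-0.2,0,0,0,0]
}}

```text
clock: 18.15
eef_pos: [0.5358, 0.0914, 0.0208]
orientation: [-2.339, -2.086, 0.022]
force: [-11.9, -0.1, 1.1]
opening: 0.0197
grip_force: 60.0
```

Emit:
{"api": "step_arm", "payload": {
  "plan": [1,-0.1,0,0,0,0,2,-0.2,0,0,0,0,3,-0.3,0,0,0,0,3,-0.3,0,0,0,0]
}}

```text
clock: 18.48
eef_pos: [0.5358, 0.0912, 0.0205]
orientation: [-2.335, -2.085, 0.03]
force: [-16.3, 0.4, 3.3]
opening: 0.0198
grip_force: 60.0
```

Emit:
{"api": "step_arm", "payload": {
  "plan": [1,-0.1,0,0,0,0,2,-0.2,0,0,0,0,3,-0.3,0,0,0,0,3,-0.3,0,0,0,0]
}}

```text
clock: 18.82
eef_pos: [0.5359, 0.0909, 0.0202]
orientation: [-2.332, -2.085, 0.037]
force: [-20.8, 0.8, 6.0]
opening: 0.0196
grip_force: 60.1
```

Right lug is on the hard stop at the frame. Next, the left.

Emit:
{"api": "step_arm", "payload": {
  "plan": [-20,2,0,0,0,0,-34,4,0,0,0,0,-30,37,0,0,0,0,-26,70,0,0,0,0,-22,103,0,0,0,0,-22,103,0,0,0,0,-14,102,0,0,0,0,-6,101,0,0,0,0,-1,100.5,0,0,0,0,-1,100.5,0,0,0,0]
}}

```text
clock: 19.65
eef_pos: [0.5478, 0.1892, 0.0214]
orientation: [-2.35, -2.083, 0.008]
force: [-3.0, -0.2, -2.6]
opening: 0.0198
grip_force: 60.0
```

Emit:
{"api": "step_arm", "payload": {
  "plan": [1,-0.1,0,0,0,0,2,-0.2,0,0,0,0,3,-0.3,0,0,0,0,3,-0.3,0,0,0,0]
}}

```text
clock: 19.98
eef_pos: [0.548, 0.189, 0.0213]
orientation: [-2.347, -2.084, 0.014]
force: [-7.9, -2.1, -0.7]
opening: 0.0197
grip_force: 60.0
```

Emit:
{"api": "step_arm", "payload": {
  "plan": [1,-0.1,0,0,0,0,2,-0.2,0,0,0,0,3,-0.3,0,0,0,0,3,-0.3,0,0,0,0]
}}

```text
clock: 20.32
eef_pos: [0.548, 0.1889, 0.0211]
orientation: [-2.343, -2.085, 0.022]
force: [-12.6, -0.4, 2.7]
opening: 0.0195
grip_force: 60.0
```

Emit:
{"api": "step_arm", "payload": {
  "plan": [1,-0.1,0,0,0,0,2,-0.2,0,0,0,0,4,-0.4,0,0,0,0,5,-0.5,0,0,0,0,5,-0.5,0,0,0,0]
}}

```text
clock: 20.73
eef_pos: [0.5479, 0.1887, 0.0207]
orientation: [-2.337, -2.084, 0.034]
force: [-20.3, -0.8, 7.4]
opening: 0.0196
grip_force: 60.1
```

Emit:
{"api": "step_arm", "payload": {
  "plan": [-20,2,0,0,0,0,-40,4,0,0,0,0,-60,6,0,0,0,0,-60,6,40,0,0,0,-60,6,80,0,0,0,-60,6,110,0,0,0,-60,6,110,0,0,0,-60,6,110,0,0,0,-60,6,110,0,0,0]
}}

```text
clock: 21.48
eef_pos: [0.5002, 0.1948, 0.1317]
orientation: [2.351, 2.083, -0.002]
force: [0.0, 0.1, -3.1]
opening: 0.0198
grip_force: 59.9
```

Run:
```python
from h import *
s=ctrl.observe(); im=ctrl.snapshot('wrist'); cv2.imwrite('pics/w7.png',im); C=cam('wrist',s)
M=R.from_rotvec(s['orientation']).as_matrix(); print(s['clock'],s['eef_pos'].round(4),s['force'].round(1),np.degrees(np.arctan2(M[1,0],M[0,0])).round(2),s['qpos'].round(2))
# grey profile rows along frame x across each lug axis at z=.04/.052 and between, vs distance from start nose
ux=np.array([.9929,-.1192,0]);uy=np.array([.1192,.9929,0]);L0=np.array([.574,.231,.04])
for nm,oy in [('L',0),('Loff',-20),('R',-100),('Roff',-80)]:
    d=np.arange(8,40,1.5); P=L0+np.outer(d/1000,ux)+uy*oy/1000
    px=proj(C,P); g=[(im[int(round(y)),int(round(x))].astype(int).tolist() if 0<=x<640 and 0<=y<400 else None) for x,y in px]
    print(nm,px[0].round(),px[-1].round()); print([ (round(float(a)),b[2],b[1]) for a,b in zip(d,g) if b])
```

```text
21.4833 [0.5002 0.1948 0.1317] [ 0.   0.1 -3.1] 83.1 [-0.17  0.57 -0.36  1.85  0.28  0.77 -0.81]
L [406. 149.] [441. 149.]
[(8, 36, 127), (10, 36, 126), (11, 78, 126), (12, 120, 128), (14, 122, 130), (16, 124, 133), (17, 175, 186), (18, 180, 192), (20, 177, 189), (22, 150, 159), (23, 131, 133), (24, 146, 148), (26, 136, 138), (28, 144, 147), (29, 138, 142), (30, 131, 139), (32, 223, 232), (34, 241, 245), (35, 243, 246), (36, 243, 246), (38, 243, 245), (40, 232, 239)]
Loff [404. 171.] [438. 171.]
[(8, 52, 53), (10, 50, 51), (11, 51, 51), (12, 52, 53), (14, 52, 52), (16, 53, 53), (17, 50, 49), (18, 53, 54), (20, 104, 110), (22, 132, 140), (23, 127, 136), (24, 120, 126), (26, 120, 127), (28, 120, 126), (29, 124, 132), (30, 130, 138), (32, 203, 215), (34, 242, 245), (35, 243, 246), (36, 243, 245), (38, 242, 245), (40, 237, 242)]
R [398. 250.] [429. 250.]
[(8, 41, 134), (10, 45, 136), (11, 109, 122), (12, 119, 126), (14, 120, 128), (16, 141, 151), (17, 177, 190), (18, 182, 194), (20, 181, 193), (22, 143, 151), (23, 129, 131), (24, 132, 133), (26, 142, 145), (28, 146, 149), (29, 122, 130), (30, 120, 127), (32, 225, 233), (34, 237, 243), (35, 239, 243), (36, 239, 243), (38, 240, 244), (40, 229, 236)]
Roff [399. 231.] [431. 231.]
[(8, 35, 128), (10, 29, 108), (11, 94, 113), (12, 118, 127), (14, 121, 128), (16, 149, 159), (17, 171, 182), (18, 184, 195), (20, 181, 193), (22, 142, 151), (23, 120, 128), (24, 121, 129), (26, 119, 127), (28, 119, 126), (29, 121, 129), (30, 122, 130), (32, 224, 232), (34, 238, 243), (35, 240, 244), (36, 240, 244), (38, 240, 244), (40, 231, 239)]
```

Run:
```python
from h import *
s=ctrl.observe(); C=cam('wrist',s); im=cv2.imread('pics/w7.png').astype(float)
ux=np.array([.9929,-.1192,0]);uy=np.array([.1192,.9929,0]);L0=np.array([.574,.231,.04])
d=np.arange(8,40,.25)
for nm,oy in [('L',0),('L+3',3),('R',-100),('R+3',-97)]:
    P=L0+np.outer(d/1000,ux)+uy*oy/1000; px=proj(C,P).astype(np.float32)
    v=cv2.remap(im.astype(np.float32),px[None,:,0],px[None,:,1],cv2.INTER_LINEAR)[0]
    n=v[:,1]-v[:,2]; on=d[(n<5)&(d>20)&(d<31)]; br=d[(v[:,2]>200)&(d>28)][0]; si=d[(v[:,2]>155)&(d>13)][0]
    q=lambda dd,z:(onz(C,proj(C,L0+dd/1000*ux+uy*oy/1000),z)-L0)[0]@ux*1000
    print(nm,'lug',on[:1],on[-1:],'nose d','bridge front top z64:',q(br,.064).round(1),'sill z20:',q(si,.02).round(1))
```

```text
L lug [21.25] [27.75] nose d bridge front top z64: 21.6 sill z20: 21.8
L+3 lug [21.25] [27.5] nose d bridge front top z64: 21.4 sill z20: 21.6
R lug [21.] [27.5] nose d bridge front top z64: 21.4 sill z20: 21.6
R+3 lug [20.75] [27.5] nose d bridge front top z64: 21.6 sill z20: 21.0
```

Both lug noses are within 0.5 mm of the front face (noses at about 21.1 mm, face at about 21.5 mm). Next stop is the tray.

Emit:
{"api": "step_arm", "payload": {
  "plan": [7,17,0,0,0,-0.113,14,34,0,0,0,-0.225,21,50,0,0,0,-0.338,29,67,0,0,0,-0.45,36,84,0,0,0,-0.563,43,101,0,0,0,-0.675,50,117,0,0,0,-0.788,57,134,0,0,0,-0.9,65,151,0,0,0,-1.013,72,168,0,0,0,-1.126,79,184,0,0,0,-1.238,86,201,0,0,0,-1.351]
}}

```text
clock: 22.53
eef_pos: [0.5853, 0.3971, 0.1291]
orientation: [3.134, 0.151, -0.006]
force: [0.2, -0.6, -2.5]
opening: 0.0196
grip_force: 59.9
```

Emit:
{"api": "step_arm", "payload": {
  "plan": [0,0,-40,0,0,0,0,0,-60,0,0,0,0,0,-60,0,0,0,0,0,-60,0,0,0,0,0,-60,0,0,0]
}}

```text
clock: 22.95
eef_pos: [0.5867, 0.3973, 0.0725]
orientation: [3.138, 0.159, 0.002]
force: [0.4, 0.0, -0.9]
opening: 0.0198
grip_force: 59.9
```

Run:
```python
from h import *
s=ctrl.observe(); im=ctrl.snapshot('wrist'); cv2.imwrite('pics/w8.png',im); C=cam('wrist',s); t=ctrl.snapshot('side'); cv2.imwrite('pics/s8.png',t)
M=R.from_rotvec(s['orientation']).as_matrix(); p=s['eef_pos']; print(s['clock'],p.round(4),s['orientation'].round(3),s['force'].round(1),np.degrees(np.arctan2(M[1,0],M[0,0])).round(2),s['qpos'].round(2))
# tray in tool frame from first measurement
tr=np.array([[.6667,.4649,.012],[.6769,.344,.012],[.4292,.3204,.012],[.4198,.4391,.012]]); print('tray corners in tool',((tr-p)@M*1000).round(0).tolist(), proj(C,tr[:2]).round())
# wrist: grey tray mask
hsv=cv2.cvtColor(im,cv2.COLOR_BGR2HSV); m=((hsv[...,1]<60)&(hsv[...,2]>60)&(hsv[...,2]<190)).astype(np.uint8)
for r in (20,40,60,80,100,120): 
    x=np.where(m[r])[0]; 
    if len(x): print(r,x.min(),x.max(),len(x))
```

```text
22.95 [0.5867 0.3973 0.0725] [3.138e+00 1.590e-01 2.000e-03] [ 0.4  0.  -0.9] 5.81 [-0.64  0.85  0.03  1.38 -0.03  0.91 -2.07]
tray corners in tool [[86.0, -59.0, 61.0], [84.0, 62.0, 61.0], [-165.0, 61.0, 60.0], [-162.0, -58.0, 60.0]] [[241. 101.]
 [401. 104.]]
20 198 611 112
40 192 599 83
60 0 556 51
80 4 185 8
100 173 557 180
120 167 557 151
```

Emit:
{"api": "step_arm", "payload": {
  "plan": [0,0,-20,0,0,0,0,0,-40,0,0,0,0,0,-50,0,0,0,0,0,-56,0,0,0,0,0,-60,0,0,0,0,0,-60,0,0,0,0,0,-60,0,0,0]
}}

```text
clock: 23.63
eef_pos: [0.5867, 0.3979, 0.0133]
orientation: [-3.136, -0.16, -0.003]
force: [-0.2, 0.3, -1.9]
opening: 0.0198
grip_force: 59.9
```

Emit:
{"api": "step_arm", "payload": {
  "plan": [0,0,-1,0,0,0,0,0,-2,0,0,0,0,0,-2,0,0,0]
}}

```text
clock: 23.88
eef_pos: [0.5861, 0.3977, 0.0108]
orientation: [-3.137, -0.16, -0.001]
force: [0.9, 0.4, -1.6]
opening: 0.0196
grip_force: 59.9
```

Emit:
{"api": "step_arm", "payload": {
  "plan": [0,0,-1,0,0,0,0,0,-2,0,0,0,0,0,-2,0,0,0]
}}

```text
clock: 24.13
eef_pos: [0.5862, 0.3977, 0.0107]
orientation: [-3.137, -0.16, -0.001]
force: [-3.0, -1.5, 7.6]
opening: 0.0196
grip_force: 59.9
```

Resting on the tray floor. Ease off, release, and retreat.

Emit:
{"api": "step_arm", "payload": {
  "plan": [0,0,1.5,0,0,0,0,0,1.5,0,0,0]
}}

```text
clock: 24.3
eef_pos: [0.5863, 0.3978, 0.0107]
orientation: [-3.137, -0.16, -0.002]
force: [-1.0, 0.3, 2.3]
opening: 0.0193
grip_force: 59.9
```

Emit:
{"api": "step_arm", "payload": {
  "plan": [0,0,0,0,0,0,0,0,0,0,0,0,0,0,0,0,0,0,0,0,0,0,0,0,0,0,0,0,0,0,0,0,0,0,0,0],
  "claw": 45
}}

```text
clock: 24.8
eef_pos: [0.586, 0.3975, 0.0097]
orientation: [-3.137, -0.16, -0.0]
force: [0.1, -0.1, 0.2]
opening: 0.0452
grip_force: 0.0
```

Emit:
{"api": "step_arm", "payload": {
  "plan": [0,0,15,0,0,0,0,0,40,0,0,0,0,0,75,0,0,0,0,0,110,0,0,0,0,0,150,0,0,0,0,0,180,0,0,0,0,0,180,0,0,0,0,0,180,0,0,0,0,0,180,0,0,0]
}}

```text
clock: 25.55
eef_pos: [0.5853, 0.3972, 0.1899]
orientation: [3.137, 0.16, -0.001]
force: [-0.2, 0.5, 0.2]
opening: 0.0449
grip_force: 0.0
```

Run:
```python
from h import *
s=ctrl.observe(); print(s['clock'],s['eef_pos'].round(3),s['force'].round(1),s['opening'])
C=cam('wrist',s); im=ctrl.snapshot('wrist'); cv2.imwrite('pics/w9.png',im); t=ctrl.snapshot('side'); cv2.imwrite('pics/s9.png',t)
tr=np.array([[.6667,.4649,.012],[.6769,.344,.012],[.4292,.3204,.012],[.4198,.4391,.012]]); ctr=tr.mean(0)*[1,1,0]; a=np.radians(5.7); A=np.array([[np.cos(a),np.sin(a)],[-np.sin(a),np.cos(a)]])
S=cam('side')
for nm,c,x,zt in [('wrist',C,im,.053),('side',S,t,.053)]:
    v=x.max(2); h=cv2.cvtColor(x,cv2.COLOR_BGR2HSV)
    poly=cv2.convexHull(proj(c,np.vstack([tr,tr+[0,0,.05]])).astype(np.int32)); roi=cv2.fillConvexPoly(np.zeros(v.shape,np.uint8),poly,1)
    o=(cv2.inRange(h,(8,70,110),(28,255,255))>0)&(roi>0); k=(v<85)&(roi>0)
    for n2,m,z in [('handle',o,.041),('head',k,zt)]:
        nn,l,st,_=cv2.connectedComponentsWithStats(m.astype(np.uint8)); i=1+np.argmax(st[1:,4]); ys,xs=np.where(l==i)
        P=(onz(c,np.c_[xs,ys],z)-ctr)[:,:2]@A.T*1000; print(nm,n2,len(xs),'tray xy min',np.percentile(P,1,0).round(),'max',np.percentile(P,99,0).round())
```

```text
25.55 [0.585 0.397 0.19 ] [-0.2  0.5  0.2] 0.04488305437515259
wrist handle 1819 tray xy min [-83.  -9.] max [60.  9.]
wrist head 1681 tray xy min [-95. -60.] max [-16.  62.]
side handle 1292 tray xy min [-82.  -4.] max [61. 32.]
side head 969 tray xy min [ 58. -37.] max [98. 83.]
```

```bash
python3 -c "
from plant import ctrl
print(ctrl.job_done())"
```

```text
the job is handed in; nothing more can be done
None
```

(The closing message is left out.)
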